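# Unbolt and open the pigment chest

### The arm

A 6-joint arm with a two-finger parallel gripper is mounted at the origin on a cart in front of the work surface, level with it; the furniture and walls round the work are solid. World frame = base frame: x ahead of the robot, y to its left, z up, the work surface at z = 0. Lengths are in m, angles in degrees, forces in N, time in s.
With the tool pointing down it reaches from about 0.375 to 0.9 m from the base axis. Payload 3.1 kg.
Tool frame: the origin (TCP) lies on the centre line of the jaws, within the pads' length; the fingertips stand finger_overhang ahead of it and the grasp point (between the pads) lies 5 mm behind it (finger_overhang is the distance from the TCP to the fingertips, in m); z points along the fingers, y is the line along which they close (so a half turn about z gives the same grasp; the last joint's range is limited). The gripper opens to 87 mm and grips with 3 to 60 N. Pads are 19 mm wide; open, the fingers measure 117 mm over their backs; the gripper's body (75 mm by 190 mm) begins 51 mm behind the grasp point.
Start: joints at [66.377, 30.224, 82.088, -0, 67.689, -10.227], TCP at [0.145, 0.608, 0.204] pointing down, gripper open.
Joint ranges: [-176.69, 176.69], [-43.24, 126.21], [12.49, 139.97], [-82, 262], [0, 151.66], [-163.58, 163.58]. Speed limits (degrees/s): [159.86, 159.86, 180, 180, 180, 180].

### API

Orientations are given as a 3x3 rotation matrix whose columns are the frame's x, y, z axes.
In Python, from rig import read_state, capture, calibration, hand_in, finger_overhang gives the robot as it stands.
- The arm moves only by the tool send_rows, never from a script. Its argument "plan" is a list of rows, each a list of 5 numbers: the closure in counts, from 0 (fully open) to 255 (shut), then the shift along the tool's x, y, z in m, then the turn about the tool's z in rad. A call has 1 to 20 rows; each row shifts and turns the commanded pose from where the row before left it, along the tool's axes as they then stand; what a row does not reach is not made up. A row lasts 1/12 s, in which the tool goes at most 41.7 mm and 7.16 degrees, less where a joint would pass 70% of its speed; a pose out of reach is approached as far as the arm can. A call is refused whole if a number of a shift passes 0.0417 or a number of a turn 0.125, either way. A call with a gripper value outside its range is refused whole. The fingers move at their own pace and stop on an object; the grip force is fixed at half the most. Time passes only in rows, so rows that do not move let the fingers close. It gives the time, the measured TCP pose, the force, the opening and the grip force at its end, in the units of the state.
- read_state(): the state, without advancing time (a new reading comes with each control period).
- capture(name): name is "scene" or "top"; returns (picture, depth): 420x560x3 uint8, blue, green, red; 420x560 float32, m along the optical axis (not along the pixel's ray), 0 where there is no reading.
- calibration(name): a dict with "fx", "fy", "cx", "cy" (pixels), "xyz" and "rotation" of the camera in the world. Camera axes: x right, y down, z forward; pixel columns grow to the right and rows downward; lengths in m; the calibration is good to about 2 mm. A picture is of the moment at which its call begins. calibration takes no time and is no camera call.
- hand_in(): hands the job in; it is judged then, once.
The state is a dict: "time_s": time; "joint_positions": joint angles; "qvel": joint speeds; "tau": joint torques, N m; "position": TCP position; "tcp_rot": TCP orientation; "force": force on the tool from outside, world axes, zero at the start; "moment": the same for the moment, N m; "opening": opening from 0.0 (shut) to 1.0 (fully open); "grasp_force": force on a finger pad.
Only numpy, scipy, OpenCV 4.12 (cv2) and the standard library are available. Lean on these libraries where they do the work, as an engineer would, in place of code of your own. Each camera call takes 0.05 s, during which the arm holds its last target. There are 200 camera calls.

### The job

Open the wooden pigment chest: lift the handle of its barrel bolt out of the notch, draw the bolt fully back out of the keeper, and let the handle down again into the rear notch so that the bolt cannot creep back. Then swing the lid up until it stands open by itself, nearly upright, and leave the tin, the bottle and the roll of tape on the worktop where they are.

Things in the scene. Friction and masses are not known exactly. Their poses are not given: they have to be found in the camera images.
- chest: Wooden chest fixed to the worktop, 220 mm deep (x), 310 wide (y), top face at z = 117 mm. Origin: centre of its underside; x to its back (hinge side), y to its left, z up. The lid, 12 mm thick, covers y -155 to +96 mm; the strip of top left of it is fixed and carries the bolt's keeper, a steel staple 31 mm high, 20 mm wide, at x -83, y +115 mm. Mechanism along the lid's front edge.
- bolt_home (a point): Point on the bolt's axis, at chest x -83, y +60, z 135 mm, where the handle stem stands when home; moves with the lid. The barrel (24 mm across) runs along chest y from 31 mm left to 76 mm right of it; the bolt in it is 15 mm thick. A slot along the barrel's top has a 13 mm wide notch down the front side at each end: home notch here, rear notch 45 mm to the right.
- bolt (a joint): Slide of the bolt, m: 0 = home in the keeper, 0.045 = fully drawn, to the chest's right (-y); friction about 2 N. With the handle down in a notch the bolt can slide only 2 to 3 mm; with the bolt in the keeper the lid cannot be lifted. Drawn, its rear end stands out 31 mm behind the barrel.
- bolt_handle (a joint): Turn of the handle about the bolt's axis, rad: 0 = level, to the chest's front, down in the notch; 1.57 = straight up; 1.80 = stop, leaning back. It must be past about 1.15 to slide. Left below about 1.0 it falls by its weight into the notch or onto the barrel's edge; above that it stays. Turning takes about 1 to 2 N at the knob.
- bolt_knob (a point): Centre of the steel ball knob, 22 mm across, at the handle's end: 60 mm from the bolt's axis, on a stem 8 mm thick. With the handle down its centre is 33 mm ahead of the chest's front face, 135 mm above the worktop, with free space below. Moves with the bolt.
- lid (a joint): Angle of the lid, rad: 0 = shut, 1.57 = upright, 1.75 = stop. Hinged along the back edge of the chest, opening upward and backward. Its stiff hinge holds it wherever it is left above about 1.0; below that it may fall shut. It needs about 8 N at the handle.
- lid_handle (a point): Middle of the bar of the lid's bow handle: round steel bar 10 mm thick, 64 mm long in the clear, along chest y, its axis 40 mm above the lid's top face and 30 mm behind the front edge, in the right half of the lid (chest y -102 mm). Moves with the lid.
- lid_hinge (a point): Point on the lid's hinge line, at chest x +107, y -30, z 105 mm; the line runs along chest y.
- tin_mid (a point): Bystander: open gold tin, 88 mm across, 58 mm high; this point is half-way up its axis.
- bottle_mid (a point): Bystander: brown bottle with a black cap, 48 mm across, 136 mm high, standing; this point is half-way up.
- tape_mid (a point): Bystander: roll of tape lying flat, 104 mm across, 25 mm high; this point is its centre.

How it is judged (in metres and radians):
On the way, in this order (a step that is already met when the one before it is completed fails the run):
1. the handle is lifted clear of the notch while the bolt is still home (value of joint bolt_handle above 1.05 rad and value of joint bolt below 0.02 m), for 0.1 s.
2. the bolt is drawn back out of the keeper, to within 5 mm of its stop (value of joint bolt above 0.04 m), for 0.2 s.
3. the handle is let down into the rear notch with the lid still shut (value of joint bolt above 0.04 m and value of joint bolt_handle below 0.35 rad and value of joint lid below 0.1 rad), for 0.2 s.
4. the lid is raised past 1.1 rad (value of joint lid above 1.1 rad), for 0.1 s.
At the end, for the whole second after the job is handed in: The lid stands open by itself, at rest, more than 1.1 rad (63 degrees) up; the bolt is drawn to within 5 mm of its stop (more than 40 of 45 mm) and its handle lies in the rear notch, within 0.35 rad of level with the lid; tin, bottle and tape have not been moved by more than 30 mm (value of joint lid above 1.1 rad and velocity of joint lid between -0.05 and 0.05 rad/s and value of joint bolt above 0.04 m and value of joint bolt_handle below 0.35 rad); the robot touches nothing.
It fails at once if the tin, the bottle or the tape is moved by more than 30 mm (distance of any of tin_mid, bottle_mid, tape_mid from where it was at the start of the episode above 0.03 m).
It also fails if it takes over 61 s, if anything falls off the work surface, if the arm or the gripper's body presses on something with over 40 N, if the wrist force passes 120 N, or if a joint passes its speed limit or range.

## Working session

There is one attempt and no reset: what is moved stays moved. The work goes in short steps, Python scripts to look and compute and a tool call to move; the robot and the scene stay as the last step left them, time stands still between calls to the robot, and variables do not carry over. Pictures are saved under pics/ and viewed, at most 12 in all, crops included, and the job is handed in when it is done.

Besides the shell and the picture viewer there is one more tool, called by a JSON object that holds its "fn" and its "kwargs". send_rows: Moves the arm, as the interface text tells. Its arguments: {"type":"object","properties":{"plan":{"type":"array","items":{"type":"array","items":{"type":"number"}}}},"required":["plan"]}

```bash
mkdir -p pics; ls; python3 - <<'E'
from rig import *
import cv2,numpy as np
for n in("scene","top"):
    im,d=capture(n); cv2.imwrite(f"pics/{n}0.png",im); np.save(f"pics/{n}0.npy",d)
    print(n,calibration(n))
s=read_state();print(s); print(finger_overhang)
E
```

```text
pics
scene {'fx': 467.29599151748545, 'fy': 467.29599151748545, 'cx': 282.3860603849235, 'cy': 203.70164215200847, 'xyz': array([-0.15190483, -1.07354879,  0.76404969]), 'rotation': array([[ 0.83303991, -0.25888181,  0.48890155],
       [-0.55321189, -0.38813402,  0.73709469],
       [-0.00106108, -0.88449544, -0.46654763]])}
top {'fx': 521.5071358711584, 'fy': 521.5071358711584, 'cx': 284.32097600876665, 'cy': 203.73899675696765, 'xyz': array([ 0.2651492 , -0.05958903,  1.62464736]), 'rotation': array([[-2.86562311e-02, -9.84405820e-01,  1.73562676e-01],
       [-9.99579539e-01,  2.89890300e-02, -6.17715935e-04],
       [-4.42333046e-03, -1.73507401e-01, -9.84822632e-01]])}
{'time_s': 0.1, 'joint_positions': array([ 6.63746412e+01,  3.02725322e+01,  8.21466527e+01, -2.17940645e-03,
        6.76901956e+01, -1.02257125e+01]), 'qvel': array([ 0.05216226, -0.13150942, -0.17582995,  0.10696091, -0.07502429,
       -0.13588837]), 'tau': array([ 8.95746871e-05, -4.40987170e+01, -1.77152002e+01,  6.34907233e-02,
        5.34442754e-02, -3.60766717e-05]), 'position': array([0.14452944, 0.60736519, 0.20339468]), 'tcp_rot': array([[-9.72780551e-01,  2.31727128e-01, -7.32818266e-04],
       [ 2.31728087e-01,  9.72779001e-01, -1.76314376e-03],
       [ 3.04301982e-04, -1.88496653e-03, -9.99998177e-01]]), 'force': array([ 0.62452618, -0.55836082,  0.45129461]), 'moment': array([-0.00445684, -0.00460668, -0.00700847]), 'grasp_force': 0.0, 'opening': 1.0018792359457274}
0.014
```

View pics/scene0.png

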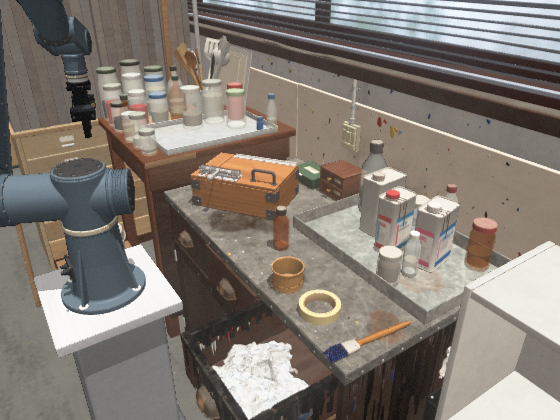

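View pics/top0.png

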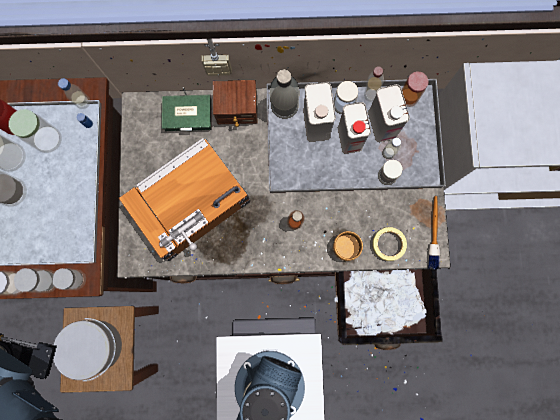

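The scene view shows the chest near (245,185). In the top view its corners are near (122,202), (207,140), (250,205) and (165,258). The bolt is near (185,230), the lid handle near (230,195), and the bottle (295,219), tin (346,246) and tape (390,244) sit to the right.

```bash
python3 - <<'E'
import cv2
im=cv2.imread("pics/top0.png")[130:270,110:260]
cv2.imwrite("pics/c1.png",cv2.resize(im,None,fx=4,fy=4,interpolation=cv2.INTER_CUBIC))
im=cv2.imread("pics/scene0.png")[140:225,180:310]
cv2.imwrite("pics/c2.png",cv2.resize(im,None,fx=6,fy=6,interpolation=cv2.INTER_CUBIC))
E
```

```text
(no output)
```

View pics/c1.png

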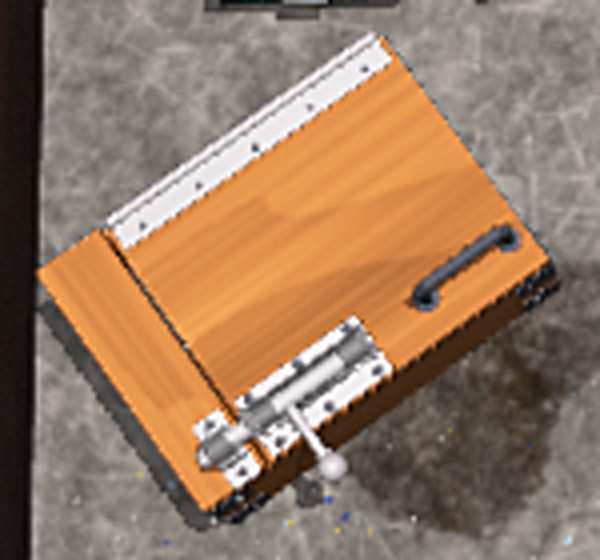

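View pics/c2.png

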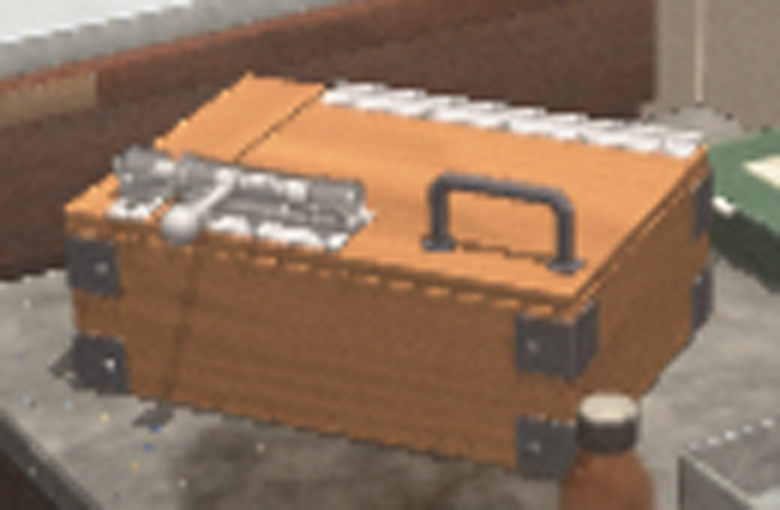

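Top crop: top-face corners are at (38,272), (205,512), (548,262) and (380,32), the knob at (333,467), and the lid-handle bar runs from (425,298) to (510,236). The scene crop agrees: bolt home at left, handle down.

```bash
cat > h.py <<'E'
from rig import *
import numpy as np, cv2
def ray(n,u,v,z):
    c=calibration(n);r=c["rotation"]@[(u-c["cx"])/c["fx"],(v-c["cy"])/c["fy"],1]
    return c["xyz"]+r*(z-c["xyz"][2])/r[2]
def proj(n,p):
    c=calibration(n);q=c["rotation"].T@(np.asarray(p)-c["xyz"]);return np.array([c["fx"]*q[0]/q[2]+c["cx"],c["fy"]*q[1]/q[2]+c["cy"]])
E
python3 - <<'E'
from h import *
L=[((38,272),(.11,.155,.117)),((205,512),(-.11,.155,.117)),((548,262),(-.11,-.155,.117)),((333,467),(-.143,.06,.135)),((467,263),(-.08,-.102,.160))]
W=np.array([ray("top",p[0]/4+110-.4,p[1]/4+130-.4,q[2])[:2] for p,q in L]);C=np.array([q[:2] for p,q in L])
wm,cm=W.mean(0),C.mean(0)
U,S,Vt=np.linalg.svd((C-cm).T@(W-wm));R=(U@Vt).T
t=wm-R@cm
print("yaw",np.degrees(np.arctan2(R[1,0],R[0,0])),"t",t,"res",(W-(C@R.T+t)).round(4))
np.savez("chest.npz",R=R,t=t)
f=lambda x,y,z:np.r_[R@[x,y]+t,z]
for n,p in dict(knob=(-.143,.06,.135),knobup=(-.083,.06,.195),handle=(-.08,-.102,.157),hinge=(.107,-.03,.105),rear=(-.143,.015,.135)).items():
    w=f(*p);s=proj("scene",w);print(n,w.round(4),"scene crop",((s-[180,140])*6).round(0), np.hypot(*w[:2]))
for n,p,z in(("bottle",(295,217),.136),("tin",(346,246),.058),("tape",(390,244),.025)):print(n,ray("top",*p,z))
E
```

```text
yaw 34.72789813252107 t [0.56185046 0.23629555] res [[-0.0004 -0.0009]
 [ 0.0004 -0.0008]
 [ 0.0002  0.0035]
 [ 0.0015  0.0005]
 [-0.0017 -0.0023]]
knob [0.4101 0.2041 0.135 ] scene crop [172. 224.] 0.4581392370940851
knobup [0.4595 0.2383 0.195 ] scene crop [219.  82.] 0.5175877133891122
handle [0.5542 0.1069 0.157 ] scene crop [494. 188.] 0.564422398156718
hinge [0.6669 0.2726 0.105 ] scene crop [512. 132.] 0.7204428580661022
rear [0.4358 0.1672 0.135 ] scene crop [247. 237.] 0.4667386689988786
bottle [ 0.48776226 -0.09020867  0.136     ]
tin [ 0.40685966 -0.2421955   0.058     ]
tape [ 0.4120604  -0.38130097  0.025     ]
```

{"fn": "send_rows", "kwargs": {"plan": [[0,-0.022,-0.0207,-0.0025,0],[0,-0.022,-0.0207,-0.0025,0],[0,-0.022,-0.0207,-0.0025,0],[0,-0.022,-0.0207,-0.0025,0],[0,-0.022,-0.0207,-0.0025,0],[0,-0.022,-0.0207,-0.0025,0],[0,-0.022,-0.0207,-0.0025,0],[0,-0.022,-0.0207,-0.0025,0],[0,-0.022,-0.0207,-0.0025,0],[0,-0.022,-0.0207,-0.0025,0],[0,-0.022,-0.0207,-0.0025,0],[0,-0.022,-0.0207,-0.0025,0],[0,-0.022,-0.0207,-0.0025,0],[0,-0.022,-0.0207,-0.0025,0],[0,-0.022,-0.0207,-0.0025,0],[0,-0.022,-0.0207,-0.0025,0]]}}

```text
time_s: 1.43
position: [0.4107, 0.2028, 0.2442]
tcp_rot: [[-0.973, 0.232, -0.001], [0.232, 0.973, -0.0], [0.001, -0.0, -1.0]]
force: [-0.5, 0.2, -1.5]
opening: 1.0
grasp_force: 0.0
```

{"fn": "send_rows", "kwargs": {"plan": [[0,0,0,0,-0.084],[0,0,0,0,-0.084],[0,0,0,0,-0.084],[0,0,0,0,-0.084],[0,0,0,0,-0.084],[0,0,0,0,-0.084],[0,0,0,0,-0.084],[0,0,0,0,-0.084],[0,0,0,0,-0.084],[0,0,0,0,-0.084],[0,0,0,0,0]]}}

```text
time_s: 2.35
position: [0.4101, 0.2042, 0.244]
tcp_rot: [[-0.821, -0.571, -0.001], [-0.571, 0.821, -0.0], [0.001, 0.0, -1.0]]
force: [-0.4, -0.1, 0.1]
opening: 1.0
grasp_force: 0.0
```

```bash
cat >> h.py <<'E'
_c=np.load("chest.npz");R=_c["R"];t=_c["t"]
def w(x,y,z):return np.r_[R@[x,y]+t,z]
def to(p):
    s=read_state();T=s["tcp_rot"];pc=s["position"]
    c=R.T@(pc[:2]-t)
    print("t",s["time_s"],"tcp",pc.round(4),"chest",c.round(4),"yaw-y",np.degrees(np.arctan2(T[1,1],T[0,1])).round(2),"j",s["joint_positions"].round(1),"F",s["force"].round(1),"op",round(s["opening"],3),"g",s["grasp_force"])
    print("tool delta",(T.T@(w(*p)-pc)).round(4))
E
python3 -c "
from h import *
to((-.143,.06,.130))"
```

```text
t 2.35 tcp [0.4101 0.2042 0.244 ] chest [-0.143  0.06 ] yaw-y 124.81 j [  12.4   14.2  102.2   -0.    63.6 -112.4] F [-0.4 -0.1  0.1] op 1.0 g 0.0
tool delta [-1.00e-04 -1.00e-04  1.14e-01]
```

{"fn": "send_rows", "kwargs": {"plan": [[0,0,0,0.012,0],[0,0,0,0.012,0],[0,0,0,0.012,0],[0,0,0,0.012,0],[0,0,0,0.012,0],[0,0,0,0.012,0],[0,0,0,0.012,0],[0,0,0,0.012,0],[0,0,0,0.012,0],[0,0,0,0.006,0],[0,0,0,0,0]]}}

```text
time_s: 3.27
position: [0.4094, 0.204, 0.1291]
tcp_rot: [[-0.823, -0.569, -0.003], [-0.569, 0.823, -0.001], [0.003, 0.001, -1.0]]
force: [-0.3, -0.6, -0.6]
opening: 1.001
grasp_force: 0.0
```

{"fn": "send_rows", "kwargs": {"plan": [[100,0,0,0,0],[120,0,0,0,0],[140,0,0,0,0],[160,0,0,0,0],[180,0,0,0,0],[190,0,0,0,0],[200,0,0,0,0],[220,0,0,0,0],[255,0,0,0,0],[255,0,0,0,0],[255,0,0,0,0],[255,0,0,0,0]]}}

```text
time_s: 4.27
position: [0.4104, 0.2042, 0.1302]
tcp_rot: [[-0.822, -0.57, -0.0], [-0.57, 0.822, 0.0], [0.0, 0.0, -1.0]]
force: [-0.0, 0.2, 0.5]
opening: 0.173
grasp_force: 0.0
```

```bash
python3 -c "
from h import *
to((-.143,.06,.130))
im,d=capture('top');a=im[190:270,120:230]
im,d=capture('scene');b=im[140:220,180:290]
cv2.imwrite('pics/g1.png',cv2.resize(np.vstack([a,b]),None,fx=3.6,fy=3.6,interpolation=cv2.INTER_CUBIC))"
```

```text
t 4.2667 tcp [0.4104 0.2042 0.1302] chest [-0.1427  0.0599] yaw-y 124.73 j [  12.4   24.5  109.8    0.    45.7 -112.3] F [-0.   0.2  0.5] op 0.173 g 0.0
tool delta [0.0003 0.0001 0.0002]
```

View pics/g1.png

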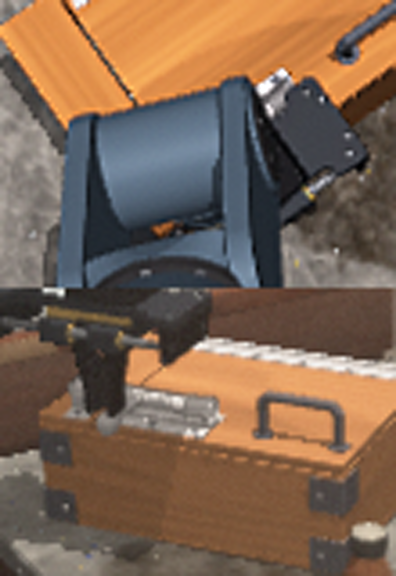

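The top view is blocked by the arm. In the scene view the fingers are at the knob, with some of the ball visible below at (105,425). I'll check whether the fingers are still closing.

{"fn": "send_rows", "kwargs": {"plan": [[255,0,0,0,0],[255,0,0,0,0],[255,0,0,0,0]]}}

```text
time_s: 4.62
position: [0.4105, 0.2043, 0.1302]
tcp_rot: [[-0.822, -0.57, -0.0], [-0.57, 0.822, -0.0], [0.0, 0.0, -1.0]]
force: [-0.2, -0.3, 0.9]
opening: 0.008
grasp_force: 0.0
```

```bash
python3 -c "
from h import *
im,d=capture('scene')
for p in ((-.143,.06,.135),(-.143,.06,.116),(-.143,.06,.18)): print(proj('scene',w(*p)))
c=calibration('scene')
vs,us=np.mgrid[165:186:2,196:222:2]
for v in range(168,186,2):
  r=[]
  for u in range(200,220,3):
    z=d[v,u]; q=c['rotation']@[(u-c['cx'])/c['fx']*z,(v-c['cy'])/c['fy']*z,z]+c['xyz']
    e=R.T@(q[:2]-t); r.append('%4d,%4d,%4d'%(e[0]*1e3,e[1]*1e3,q[2]*1e3))
  print(v,' | '.join(r))
cv2.imwrite('pics/g2.png',cv2.resize(im[140:200,180:260],None,fx=9,fy=9,interpolation=cv2.INTER_CUBIC))"
```

```text
[208.74781038 177.38903618]
[209.18376731 182.71281241]
[207.69457614 164.52725322]
168  -91, 122, 136 |  -88, 112, 137 | -149,  63, 170 | -154,  48, 174 | -140,  46, 168 |  -85,  68, 143 |  -73,  63, 139
170  -94, 121, 131 |  -94, 109, 133 | -152,  62, 164 | -150,  52, 165 | -137,  49, 160 |  -84,  69, 135 |  -87,  56, 138
172  -94, 122, 123 |  -94, 110, 125 | -150,  63, 156 | -152,  51, 159 | -135,  50, 152 | -109,  55, 140 |  -84,  58, 130
174 -105, 115, 122 |  -99, 108, 120 | -150,  64, 149 | -154,  50, 153 | -122,  59, 138 | -110,  55, 133 |  -87,  57, 124
176 -112, 112, 118 | -104, 105, 116 |  -94,  99, 112 | -148,  55, 143 | -145,  46, 143 |  -97,  63, 119 |  -91,  55, 118
178 -106, 116, 107 | -111, 101, 112 | -107,  92, 111 | -148,  55, 135 | -143,  47, 135 | -101,  61, 115 | -104,  48, 118
180 -103, 119,  98 | -107, 105, 102 | -107,  92, 104 | -142,  60, 125 | -105,  71, 107 | -108,  57, 111 | -108,  46, 113
182 -107, 117,  93 | -108, 105,  95 | -109,  92,  98 | -104,  84,  97 | -1332,-669, 764 | -109,  57, 104 | -107,  47, 105
184 -106, 118,  85 | -106, 107,  86 | -105,  95,  88 | -103,  85,  89 | -107,  71,  93 | -104,  61,  93 | -105,  49,  96
```

View pics/g2.png

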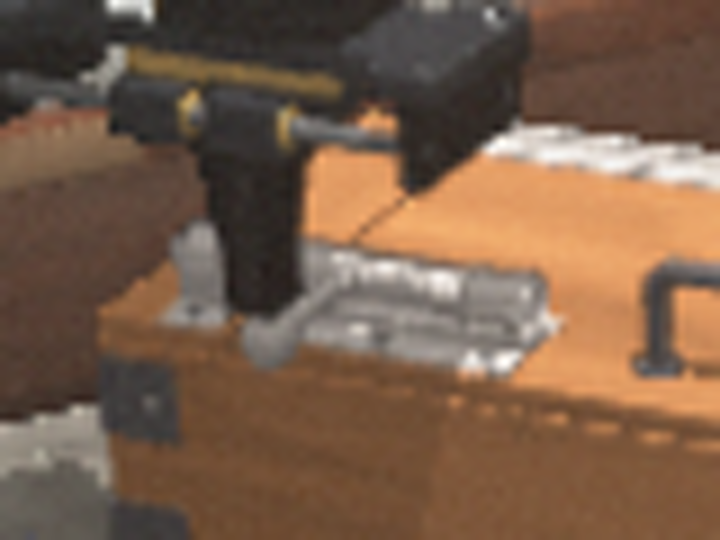

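The picture shows the shut fingertips ending at about (268,308), just above the ball at (270,340). The depth puts them about 30 mm higher than the reported TCP implies. I'll raise the tool and measure the real tip position against the TCP.

{"fn": "send_rows", "kwargs": {"plan": [[255,0,0,-0.02,0],[255,0,0,-0.02,0],[255,0,0,-0.02,0],[255,0,0,-0.02,0],[255,0,0,-0.02,0],[255,0,0,0,0],[255,0,0,0,0]]}}

```text
time_s: 5.25
position: [0.411, 0.2044, 0.2311]
tcp_rot: [[-0.822, -0.57, 0.003], [-0.57, 0.822, 0.001], [-0.003, -0.001, -1.0]]
force: [-0.5, -0.2, -0.2]
opening: 0.007
grasp_force: 0.0
```

```bash
python3 -c "
from h import *
to((-.143,.06,.130))
im,d=capture('scene')
c=calibration('scene')
for z in (.23,.216,.245):print(proj('scene',w(-.143,.06,z)))
V,U=np.mgrid[0:420,0:560]
P=np.stack([(U-c['cx'])/c['fx']*d,(V-c['cy'])/c['fy']*d,d],-1)@c['rotation'].T+c['xyz']
E=(P[...,:2]-t)@R
m=(abs(E[...,0]+.143)<.03)&(abs(E[...,1]-.06)<.04)&(P[...,2]>.19)&(P[...,2]<.30)&(d>0)
for v in range(110,175,2):
  k=m[v]
  if k.any(): print(v,np.where(k)[0][[0,-1]],(E[v][k].mean(0)*1e3).round(0),(P[v][k][:,2].mean()*1e3).round(0),im[v][k].mean(0).round(0))
kk=(abs(E[...,0]+.143)<.03)&(abs(E[...,1]-.06)<.03)&(P[...,2]>.126)&(P[...,2]<.16)&(V>165)
print('knob px',U[kk].mean(),V[kk].mean(),(E[kk].mean(0)*1e3).round(0))
cv2.imwrite('pics/g3.png',cv2.resize(im[110:200,180:260],None,fx=7,fy=6.6,interpolation=cv2.INTER_CUBIC))"
```

```text
t 5.25 tcp [0.411  0.2044 0.2311] chest [-0.1421  0.0597] yaw-y 124.74 j [  12.4   15.2  103.2   -0.    61.4 -112.3] F [-0.5 -0.2 -0.2] op 0.007 g 0.0
tool delta [0.0011 0.0004 0.1011]
[206.48892842 149.80424215]
[206.83036095 153.97371465]
[206.11971481 145.29551549]
130 [200 211] [-148.   55.] 297.0 [48. 51. 54.]
132 [201 211] [-149.   53.] 291.0 [47. 50. 53.]
134 [201 210] [-149.   55.] 285.0 [48. 51. 54.]
136 [202 210] [-148.   54.] 278.0 [49. 52. 55.]
138 [202 210] [-148.   54.] 271.0 [49. 52. 56.]
140 [203 210] [-148.   54.] 265.0 [50. 53. 56.]
142 [203 211] [-145.   54.] 257.0 [50. 54. 58.]
144 [203 209] [-150.   56.] 252.0 [45. 48. 52.]
knob px 210.3181818181818 176.63636363636363 [-141.   55.]
```

The true fingertips sit about 30 mm higher than the reported TCP implies, and sideways they match. I'll apply z −30 mm from here on.

{"fn": "send_rows", "kwargs": {"plan": [[60,-0.002,0,0,0],[60,0,0,0,0],[60,0,0,0,0],[60,0,0,0,0],[60,0,0,0,0],[60,0,0,0,0],[60,0,0,0.012,0],[60,0,0,0.012,0],[60,0,0,0.012,0],[60,0,0,0.012,0],[60,0,0,0.012,0],[60,0,0,0.012,0],[60,0,0,0.012,0],[60,0,0,0.012,0],[60,0,0,0.012,0],[60,0,0,0.012,0],[60,0,0,0.01,0]]}}

```text
time_s: 6.72
position: [0.4121, 0.2054, 0.0995]
tcp_rot: [[-0.822, -0.57, -0.0], [-0.57, 0.822, -0.0], [0.0, 0.0, -1.0]]
force: [-0.1, -0.4, 0.4]
opening: 0.765
grasp_force: 0.0
```

{"fn": "send_rows", "kwargs": {"plan": [[150,0,0,0,0],[160,0,0,0,0],[170,0,0,0,0],[180,0,0,0,0],[190,0,0,0,0],[255,0,0,0,0],[255,0,0,0,0],[255,0,0,0,0],[255,0,0,0,0],[255,0,0,0,0],[255,0,0,0,0],[255,0,0,0,0]]}}

```text
time_s: 7.72
position: [0.4122, 0.2054, 0.1004]
tcp_rot: [[-0.822, -0.57, 0.0], [-0.57, 0.822, 0.0], [-0.0, -0.0, -1.0]]
force: [-0.2, 0.5, 2.4]
opening: 0.229
grasp_force: 30.0
```

```bash
python3 -c "
from h import *
to((-.140,.06,.100))"
```

```text
t 7.7167 tcp [0.4122 0.2054 0.1004] chest [-0.1406  0.0599] yaw-y 124.73 j [  12.5   27.9  110.9    0.    41.2 -112.2] F [-0.2  0.5  2.4] op 0.229 g 30.000426471233368
tool delta [-0.0006  0.0001  0.0004]
```

The knob is held: opening about 20 mm, grip force 30 N. Next I lift it along a 60 mm arc.

{"fn": "send_rows", "kwargs": {"plan": [[255,-0.0003,0,-0.006,0],[255,-0.0009,0,-0.0059,0],[255,-0.0015,0,-0.0058,0],[255,-0.002,0,-0.0056,0],[255,-0.0026,0,-0.0054,0],[255,-0.0031,0,-0.0051,0],[255,0,0,0,0]]}}

```text
time_s: 8.3
position: [0.4206, 0.2114, 0.135]
tcp_rot: [[-0.822, -0.57, -0.0], [-0.57, 0.822, -0.0], [0.0, -0.0, -1.0]]
force: [-1.6, -1.7, -2.1]
opening: 0.227
grasp_force: 30.0
```

{"fn": "send_rows", "kwargs": {"plan": [[255,-0.0036,0,-0.0048,0],[255,-0.0041,0,-0.0044,0],[255,-0.0045,0,-0.004,0],[255,-0.0049,0,-0.0035,0],[255,-0.0052,0,-0.003,0],[255,-0.0055,0,-0.0024,0],[255,-0.0057,0,-0.0019,0],[255,-0.0058,0,-0.0013,0],[255,0,0,0,0],[255,0,0,0,0]]}}

```text
time_s: 9.13
position: [0.4545, 0.2348, 0.1601]
tcp_rot: [[-0.822, -0.57, 0.003], [-0.57, 0.822, 0.002], [-0.004, -0.0, -1.0]]
force: [-3.0, -0.8, 5.9]
opening: 0.23
grasp_force: 30.0
```

```bash
python3 -c "
from h import *
to((-.0905,.06,.159))
im,d=capture('scene')
cv2.imwrite('pics/g4.png',cv2.resize(im[130:200,180:260],None,fx=9,fy=8.5,interpolation=cv2.INTER_CUBIC))"
```

```text
t 9.1333 tcp [0.4545 0.2348 0.1601] chest [-0.0891  0.0599] yaw-y 124.73 j [ 1.480e+01  2.500e+01  1.011e+02  1.000e-01  5.370e+01 -1.100e+02] F [-3.  -0.8  5.9] op 0.23 g 30.000852048397064
tool delta [0.0014 0.0001 0.0011]
```

View pics/g4.png

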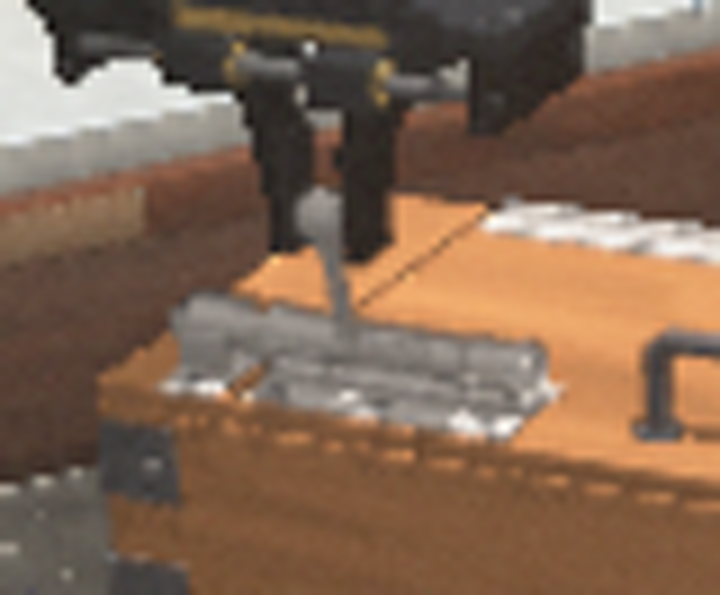

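The handle stands up at about (335,250), with the knob between the fingers at (318,215). Next I draw the bolt 46–47 mm toward −y.

{"fn": "send_rows", "kwargs": {"plan": [[255,0,-0.004,0,0],[255,0,-0.004,0,0],[255,0,-0.004,0,0],[255,0,-0.004,0,0],[255,0,-0.004,0,0],[255,0,-0.004,0,0],[255,0,-0.004,0,0],[255,0,-0.004,0,0],[255,0,-0.004,0,0],[255,0,-0.004,0,0],[255,0,-0.004,0,0],[255,0,-0.0025,0,0],[255,0,0,0,0],[255,0,0,0,0],[255,0,0,0,0]]}}

```text
time_s: 10.43
position: [0.4786, 0.1974, 0.1597]
tcp_rot: [[-0.823, -0.569, -0.001], [-0.569, 0.823, 0.004], [-0.001, 0.004, -1.0]]
force: [-6.9, 3.6, 7.0]
opening: 0.232
grasp_force: 30.0
```

```bash
python3 -c "
from h import *
to((-.0905,.0145,.160))
im,d=capture('scene')
cv2.imwrite('pics/g5.png',cv2.resize(im[130:200,180:260],None,fx=9,fy=8.5,interpolation=cv2.INTER_CUBIC))"
```

```text
t 10.4333 tcp [0.4786 0.1974 0.1597] chest [-0.0906  0.0154] yaw-y 124.66 j [   9.9   25.6  100.1    0.3   54.4 -114.9] F [-6.9  3.6  7. ] op 0.232 g 30.000919103622437
tool delta [-0.0001 -0.0009 -0.0003]
```

Moved 44.5 mm and against the stop. Next I ease off slightly and lower along the reverse arc.

{"fn": "send_rows", "kwargs": {"plan": [[255,0.0058,0.0008,0.0013,0],[255,0.0057,0,0.0019,0],[255,0.0055,0,0.0024,0],[255,0.0052,0,0.003,0],[255,0.0049,0,0.0035,0],[255,0.0045,0,0.004,0],[255,0.0041,0,0.0044,0],[255,0.0036,0,0.0048,0],[255,0,0,0,0]]}}

```text
time_s: 11.23
position: [0.4474, 0.1755, 0.1335]
tcp_rot: [[-0.823, -0.568, 0.002], [-0.568, 0.823, 0.004], [-0.004, 0.002, -1.0]]
force: [-1.6, 5.7, 0.6]
opening: 0.231
grasp_force: 30.0
```

{"fn": "send_rows", "kwargs": {"plan": [[255,0.0031,0,0.0051,0],[255,0.0026,0,0.0054,0],[255,0.002,0,0.0056,0],[255,0.0015,0,0.0058,0],[255,0.0009,0,0.0059,0],[255,0.0003,0,0.005,0],[255,0,0,0,0],[255,0,0,0,0]]}}

```text
time_s: 11.9
position: [0.4389, 0.1695, 0.1009]
tcp_rot: [[-0.823, -0.568, 0.002], [-0.568, 0.823, 0.003], [-0.003, 0.002, -1.0]]
force: [-3.0, 4.5, 0.8]
opening: 0.227
grasp_force: 30.0
```

```bash
python3 -c "
from h import *
to((-.14,.0145,.101))
im,d=capture('scene')
cv2.imwrite('pics/g5.png',cv2.resize(im[130:200,180:260],None,fx=9,fy=8.5,interpolation=cv2.INTER_CUBIC))"
```

```text
t 11.9 tcp [0.4389 0.1695 0.1009] chest [-0.1391  0.0151] yaw-y 124.63 j [   7.4   28.3  109.7    0.2   41.9 -117.5] F [-3.   4.5  0.8] op 0.227 g 30.000014305114746
tool delta [ 0.0009 -0.0006 -0.0001]
```

View pics/g5.png

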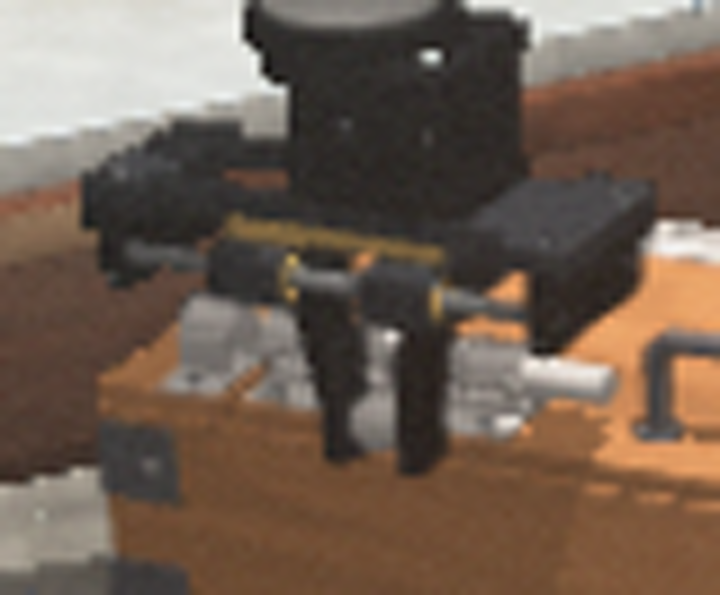

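The handle lies down in the rear notch, with the knob at (375,415), and the bolt's rear end stands out at (590,380). Next I release, go up, and cross to the lid handle with a quarter turn.

{"fn": "send_rows", "kwargs": {"plan": [[130,0,0,0,0],[130,0,0,0,0],[130,0,0,0,0],[130,0,0,0,0],[130,0,0,0,0],[130,0,0,-0.01,0],[130,0,0,-0.015,0],[130,0,0,-0.02,0],[130,0,0,-0.025,0],[130,0,0,-0.025,0],[130,0,0,-0.025,0],[130,-0.0122,-0.0234,0,0],[130,-0.0122,-0.0234,0,0],[130,-0.0122,-0.0234,0,0],[130,-0.0122,-0.0234,0,0],[130,-0.0122,-0.0234,0,0]]}}

```text
time_s: 13.28
position: [0.5562, 0.1056, 0.2215]
tcp_rot: [[-0.822, -0.57, 0.001], [-0.57, 0.822, -0.0], [-0.001, -0.001, -1.0]]
force: [0.2, -0.3, -0.4]
opening: 0.494
grasp_force: 0.0
```

{"fn": "send_rows", "kwargs": {"plan": [[60,0,0,0,0.105],[60,0,0,0,0.105],[60,0,0,0,0.105],[60,0,0,0,0.105],[60,0,0,0,0.105],[60,0,0,0,0.105],[60,0,0,0,0.105],[60,0,0,0,0.105],[60,0,0,0,0.105],[60,0,0,0,0.105],[60,0,0,0,0.105],[60,0,0,0,0.105],[60,0,0,0,0.105],[60,0,0,0,0.105],[60,0,0,0,0.105],[60,0,0,0,0],[60,0,0,0,0]]}}

```text
time_s: 14.7
position: [0.555, 0.1063, 0.2212]
tcp_rot: [[-0.568, 0.823, 0.0], [0.823, 0.568, -0.0], [-0.0, 0.0, -1.0]]
force: [-0.1, 0.0, 0.6]
opening: 0.767
grasp_force: 0.0
```

```bash
python3 -c "
from h import *
to((-.079,-.102,.122))
im,d=capture('scene')
cv2.imwrite('pics/g6.png',cv2.resize(im[120:205,180:300],None,fx=6.5,fy=6.5,interpolation=cv2.INTER_CUBIC))"
```

```text
t 14.7 tcp [0.555  0.1063 0.2212] chest [-0.0797 -0.103 ] yaw-y 34.64 j [ -0.5  24.5  89.7  -0.   65.8 -35.1] F [-0.1  0.   0.6] op 0.767 g 0.0
tool delta [0.001  0.0007 0.0992]
```

View pics/g6.png

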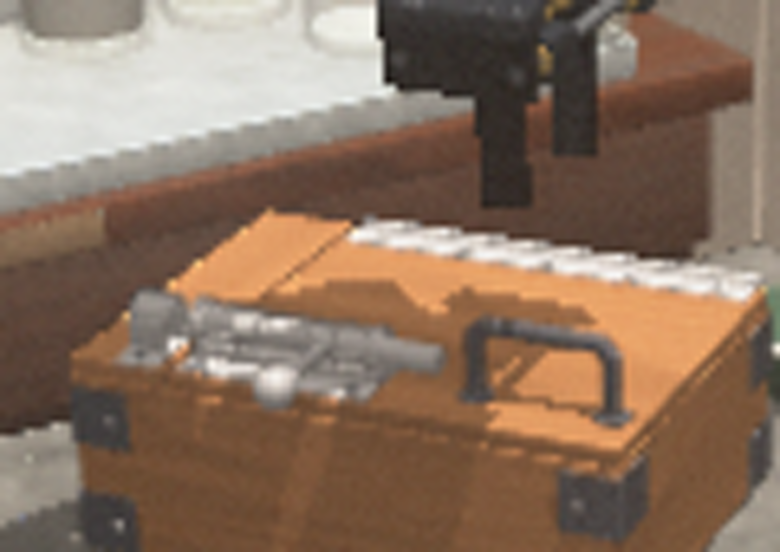

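The bolt is latched in the rear notch, with the knob at (272,385). The fingers are lined up above the bow handle at (540,330). Next I descend and grip the bar.

{"fn": "send_rows", "kwargs": {"plan": [[60,0.001,0,0.015,0],[60,0,0,0.015,0],[60,0,0,0.015,0],[60,0,0,0.015,0],[60,0,0,0.012,0],[60,0,0,0.012,0],[60,0,0,0.01,0],[60,0,0,0.005,0],[60,0,0,0,0],[60,0,0,0,0]]}}

```text
time_s: 15.58
position: [0.5545, 0.1072, 0.1223]
tcp_rot: [[-0.567, 0.824, 0.0], [0.824, 0.567, -0.0], [-0.0, 0.0, -1.0]]
force: [-0.5, 0.9, 0.4]
opening: 0.763
grasp_force: 0.0
```

{"fn": "send_rows", "kwargs": {"plan": [[160,0,0,0,0],[180,0,0,0,0],[190,0,0,0,0],[200,0,0,0,0],[210,0,0,0,0],[255,0,0,0,0],[255,0,0,0,0],[255,0,0,0,0],[255,0,0,0,0],[255,0,0,0,0],[255,0,0,0,0],[255,0,0,0,0],[255,0,0,0,0]]}}

```text
time_s: 16.67
position: [0.5565, 0.1086, 0.1223]
tcp_rot: [[-0.566, 0.825, 0.005], [0.825, 0.566, 0.002], [-0.001, 0.005, -1.0]]
force: [4.2, 4.8, -3.0]
opening: 0.108
grasp_force: 30.0
```

```bash
python3 -c "
from h import *
to((-.079,-.102,.122))
a0=np.arctan2(.052,-.186);r=np.hypot(.052,.186);print(a0,r)
s=np.linspace(0,1.4,29);x=r*np.cos(a0-s);z=r*np.sin(a0-s)
print(np.c_[s[1:],np.diff(x)*1e3,-np.diff(z)*1e3].round(2).tolist())"
```

```text
t 16.6667 tcp [0.5565 0.1086 0.1223] chest [-0.0771 -0.1019] yaw-y 34.46 j [ -0.3  31.9  95.2   0.2  52.6 -34.9] F [ 4.2  4.8 -3. ] op 0.108 g 30.01809597015381
tool delta [-0.0001 -0.0019  0.0003]
2.8689828336091714 0.19313207915827965
[[0.05, 2.83, -9.23], [0.1, 3.29, -9.08], [0.15, 3.74, -8.9], [0.2, 4.18, -8.7], [0.25, 4.61, -8.48], [0.3, 5.03, -8.24], [0.35, 5.43, -7.98], [0.4, 5.83, -7.7], [0.45, 6.2, -7.4], [0.5, 6.56, -7.08], [0.55, 6.91, -6.74], [0.6, 7.24, -6.39], [0.65, 7.55, -6.02], [0.7, 7.84, -5.64], [0.75, 8.11, -5.24], [0.8, 8.36, -4.82], [0.85, 8.59, -4.4], [0.9, 8.8, -3.97], [0.95, 8.99, -3.52], [1.0, 9.16, -3.07], [1.05, 9.3, -2.61], [1.1, 9.42, -2.14], [1.15, 9.51, -1.66], [1.2, 9.58, -1.19], [1.25, 9.63, -0.71], [1.3, 9.65, -0.22], [1.35, 9.65, 0.26], [1.4, 9.63, 0.74]]
```

Bar gripped (opening about 9.5 mm). I swing along the arc in stages and watch the force.

{"fn": "send_rows", "kwargs": {"plan": [[255,0,0.002,0,0],[255,0,0.0028,-0.0092,0],[255,0,0.0033,-0.0091,0],[255,0,0.0037,-0.0089,0],[255,0,0.0042,-0.0087,0],[255,0,0.0046,-0.0085,0],[255,0,0.005,-0.0082,0],[255,0,0,0,0]]}}

```text
time_s: 17.33
position: [0.576, 0.1224, 0.1769]
tcp_rot: [[-0.567, 0.824, 0.001], [0.824, 0.567, 0.0], [-0.0, 0.001, -1.0]]
force: [0.8, 0.3, -2.9]
opening: 0.099
grasp_force: 30.0
```

{"fn": "send_rows", "kwargs": {"plan": [[255,0,0.0054,-0.008,0],[255,0,0.0058,-0.0077,0],[255,0,0.0062,-0.0074,0],[255,0,0.0066,-0.0071,0],[255,0,0.0069,-0.0067,0],[255,0,0.0072,-0.0064,0],[255,0,0.0076,-0.006,0],[255,0,0.0078,-0.0056,0],[255,0,0,0,0]]}}

```text
time_s: 18.08
position: [0.6187, 0.1524, 0.2326]
tcp_rot: [[-0.567, 0.824, -0.003], [0.824, 0.567, -0.001], [0.001, -0.003, -1.0]]
force: [-6.5, -1.9, 3.4]
opening: 0.105
grasp_force: 30.0
```

```bash
python3 -c "
from h import *
to((-.079,-.102,.122))
im,d=capture('scene')
cv2.imwrite('pics/g7.png',cv2.resize(im[90:205,180:330],None,fx=5,fy=5,interpolation=cv2.INTER_CUBIC))"
```

```text
t 18.0833 tcp [0.6187 0.1524 0.2326] chest [-0.0011 -0.1013] yaw-y 34.53 j [  3.8  29.6  78.3  -0.   72.3 -30.7] F [-6.5 -1.9  3.4] op 0.105 g 29.996269047260284
tool delta [-0.001  -0.0776  0.1108]
```

View pics/g7.png

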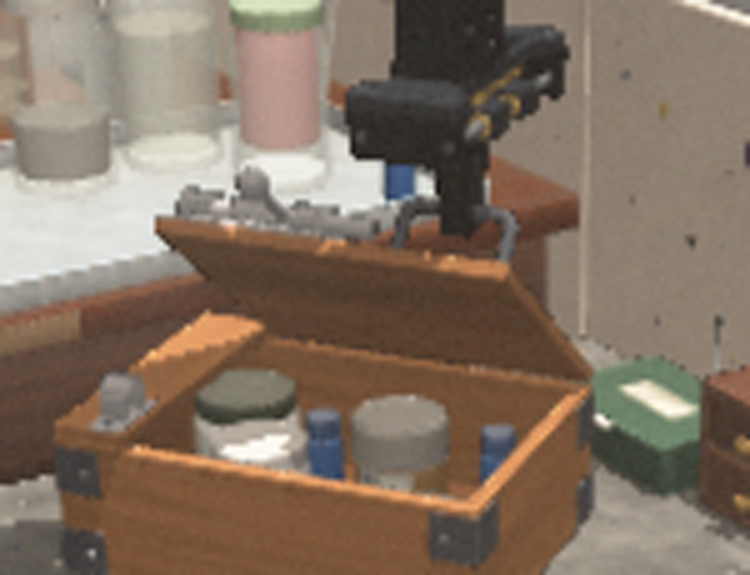

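The lid is about 40° up, with the latch still down in its notch on the lid. I continue.

{"fn": "send_rows", "kwargs": {"plan": [[255,0,0.0081,-0.0052,0],[255,0,0.0084,-0.0048,0],[255,0,0.0086,-0.0044,0],[255,0,0.0088,-0.004,0],[255,0,0.009,-0.0035,0],[255,0,0.0092,-0.0031,0],[255,0,0.0093,-0.0026,0],[255,0,0,0,0]]}}

```text
time_s: 18.8
position: [0.6706, 0.1886, 0.2628]
tcp_rot: [[-0.567, 0.824, 0.002], [0.824, 0.567, 0.002], [0.0, 0.003, -1.0]]
force: [-5.6, -0.5, 9.0]
opening: 0.095
grasp_force: 30.0
```

{"fn": "send_rows", "kwargs": {"plan": [[255,0,0.0094,-0.0021,0],[255,0,0.0095,-0.0017,0],[255,0,0.0096,-0.0012,0],[255,0,0.0096,-0.0007,0],[255,0,0.0097,-0.0002,0],[255,0,0.0097,0.0003,0],[255,0,0.0096,0.0007,0],[255,0,0,0,0],[255,0,0,0,0]]}}

```text
time_s: 19.55
position: [0.7273, 0.2277, 0.2669]
tcp_rot: [[-0.567, 0.823, 0.007], [0.823, 0.567, 0.005], [-0.0, 0.009, -1.0]]
force: [-0.9, 3.7, 6.2]
opening: 0.108
grasp_force: 30.0
```

```bash
python3 -c "
from h import *
to((.109,-.102,.262))
im,d=capture('scene')
cv2.imwrite('pics/g8.png',cv2.resize(im[60:205,180:340],None,fx=4,fy=4,interpolation=cv2.INTER_CUBIC))"
```

```text
t 19.55 tcp [0.7273 0.2277 0.2669] chest [ 0.1311 -0.1013] yaw-y 34.58 j [  8.9  38.8  55.3   0.2  85.5 -25.7] F [-0.9  3.7  6.2] op 0.108 g 30.032988488674164
tool delta [-0.0008 -0.0221  0.0047]
```

The lid is at about 1.4 rad. Next I open the jaws a little and retreat straight up.

{"fn": "send_rows", "kwargs": {"plan": [[178,0,0,0,0],[178,0,0,0,0],[178,0,0,0,0],[178,0,0,0,0],[178,0,0,0,0]]}}

```text
time_s: 20.02
position: [0.7254, 0.2243, 0.2619]
tcp_rot: [[-0.566, 0.825, -0.001], [0.825, 0.566, -0.0], [0.0, -0.001, -1.0]]
force: [0.1, -0.8, -0.2]
opening: 0.292
grasp_force: 0.0
```

{"fn": "send_rows", "kwargs": {"plan": [[178,0,0,-0.005,0],[178,0,0,-0.01,0],[178,0,0,-0.015,0],[178,0,0,-0.02,0],[178,0,0,-0.02,0],[178,0,0,-0.02,0],[178,0,0,-0.02,0],[178,0,0,0,0],[178,0,0,0,0],[178,0,0,0,0],[178,0,0,0,0],[178,0,0,0,0]]}}

```text
time_s: 21.02
position: [0.7248, 0.2247, 0.3701]
tcp_rot: [[-0.566, 0.824, -0.004], [0.824, 0.566, -0.001], [0.002, -0.003, -1.0]]
force: [-0.1, 0.0, -0.5]
opening: 0.303
grasp_force: 0.0
```

```bash
python3 -c "
from h import *
to((.109,-.102,.262))
im,d=capture('scene')
cv2.imwrite('pics/g8.png',cv2.resize(im[60:310,180:380],None,fx=2.4,fy=2.4,interpolation=cv2.INTER_CUBIC))"
```

```text
t 21.0167 tcp [0.7248 0.2247 0.3701] chest [ 0.1273 -0.1024] yaw-y 34.49 j [  8.8  36.2  45.2  -0.   98.8 -25.7] F [-0.1  0.  -0.5] op 0.303 g 0.0
tool delta [ 0.0002 -0.0179  0.1082]
```

View pics/g8.png

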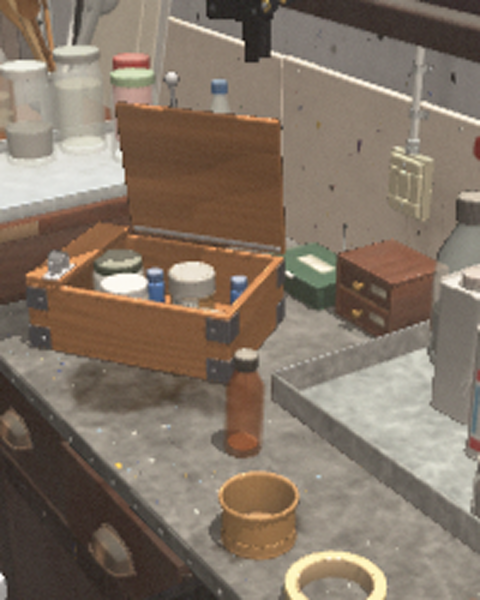

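The lid stands nearly upright by itself, with its top edge running from (118,105) to (282,122). The knob shows above it at (172,78), so the handle is still in its notch. The gripper is clear and the bottle, tin and tape are in place, so I'm handing in.

```bash
python3 -c "
from rig import *
print(hand_in())"
```

```text
the job is handed in; nothing more can be done
None
```

I drew the bolt, let its handle down into the rear notch and opened the lid to about 1.4 rad, where it stands by itself; the tin, bottle and tape look unmoved, and the job is handed in at about 21 s with no verdict returned.

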